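# Take the cover off the detector module

## Robot

A 6-joint arm with a two-finger parallel gripper is mounted at the origin on a cart in front of the work surface, level with it; the furniture and walls round the work are solid. World frame = base frame: x ahead of the robot, y to its left, z up, the work surface at z = 0. Lengths are in mm, angles in rad, forces in N, time in s.
With the tool pointing down it reaches from about 400 to 925 mm from the base axis. Payload 12.5 kg.
Tool frame: the origin (TCP) lies midway between the tips of the shut fingers; the grasp point (between the pads) lies 19 mm behind it; x points along the fingers, y is the direction in which the jaws open and shut, and the axes are right-handed (so a half turn about x gives the same grasp; the last joint's range is limited). The gripper opens to 95 mm and grips with 3 to 60 N. Pads are 20 mm wide; open, the fingers measure 119 mm over their backs; the gripper's body (75 mm by 180 mm) begins 59 mm behind the grasp point.
Start: joints at [1.066, 0.491, 1.559, -0, 1.092, -0.106], TCP at [242.681, 575.98, 214.661] pointing down, gripper open.
Joint ranges: [-3.1, 3.1], [-0.84, 2.19], [0.05, 2.79], [-1.13, 4.28], [0.06, 2.93], [-2.69, 2.69]. Speed limits (rad/s): [2.22, 2.22, 2.79, 3.14, 3.14, 3.14].

## Interface

Orientations are given as [roll, pitch, yaw] about the fixed x, y, z axes, in that order (R = Rz(yaw) Ry(pitch) Rx(roll)).
In Python, from cell import state, read_camera, job_done gives the robot as it stands.
- The arm moves only by the tool move_arm, never from a script. Its argument "targets" is a list of rows, each a list of 7 numbers: the shift along the world's x, y, z in m, then the turn, a rotation vector about the world's x, y, z in degrees, then the gripper's target within -1 to 1 (fully open at 1, half-way at 0, shut at -1). In form: [[dx, dy, dz, wx, wy, wz, hand], ...]. A call has 1 to 10 rows; each row is the pose to reach, as a shift and turn from the pose commanded when the call began; what a row does not reach only later rows make up. A row lasts 1/10 s, in which the tool goes at most 50 mm and 8.59 degrees, less where a joint would pass 70% of its speed; a pose out of reach is approached as far as the arm can. A call with a gripper value outside its range is refused whole. The fingers move at their own pace and stop on an object; the grip force is fixed at half the most. Time passes only in rows, so rows that repeat a pose let the fingers close. It gives the time, the measured TCP pose, the force and the opening at its end, in the units of the state.
- state(): the state, without advancing time (a new reading comes with each control period).
- read_camera(name): name is "side" or "top"; returns a dict with "img" (384x512x3 uint8, blue, green, red), "mtx" (3x3 intrinsics, pixels), "k1" (the pictures are not rectified: a ray, as slopes to the right and down, at radius r is drawn at 1 + k1 r^2 times it, then the intrinsics apply), "cam_to_world" (4x4, takes a point from camera to world coordinates). Camera axes: x right, y up, looking along -z (the intrinsics and any distortion apply to the point x, -y, -z); pixel columns grow to the right and rows downward; lengths in mm; the calibration is good to about 2 mm. A picture is of the moment at which its call begins. There is no depth.
- job_done(): hands the job in, once; it reports no verdict.
The state is a dict: "t": time; "joints": joint angles; "qvel": joint speeds; "tau": joint torques, N m; "eef_pos": TCP position; "tcp_rot": TCP orientation; "ft_force": force on the tool from outside, world axes, zero at the start; "moment": the same for the moment, N m; "opening": opening from 0.0 (shut) to 1.0 (fully open).
Only numpy, scipy, OpenCV 4.12 (cv2) and the standard library are available. Lean on these libraries where they do the work, as an engineer would, in place of code of your own. Each camera call takes 0.05 s, during which the arm holds its last target.

## Task

Open the detector module so that its optics can be cleaned: loosen the two brass wing screws on its blue cover one after the other, each by a quarter turn counter-clockwise until its wing lies along the slot in the cover, then lift the cover straight off by its black handle. Lay the cover down flat, right side up, in the middle of the green mat and lengthwise with it, without dropping it, and let go.

Things in the scene. Friction and masses are not known exactly. Their poses are not given: they have to be found in the camera images.
- cover: Loose blue cover of the grey module, 198x88x4 mm, 0.25 kg, in a recess (3 mm lip). Origin: centre of its underside, 40 mm above the worktop at first; x along its length, z up. Black bar handle at the centre along x: 44 long, 13 wide, 20 to 34 mm above the origin. Slots 38x18 mm along x at x=-75 and +75; the screws stand in them and stay behind: lift straight up 30 mm, then carry away.
- screw_near (a joint): Wing screw at x=-75 mm of the cover (nearer the robot), rad, counter-clockwise positive from above. Brass upright blade 32 long, 9 thick, from 6 to 32 mm above the cover's origin. At 0 it stands along the cover's y (tight), at 1.57, its stop, along the cover's x (loose, passes the slot within 10 degrees). Starts at 0.1 to 0.4, stiff (0.04 N m), does not rise, stays where left.
- screw_far (a joint): The same for the wing screw at x=+75 mm of the cover (farther from the robot). The lamp housing with a white cover and a similar screw, farther back, is only a bystander.
- mat: Flat green mat with a white border line, 230x120x3 mm, fixed on the worktop to the left or right of the module (a white notebook lies on the other side). Origin: centre of its underside, on the worktop; x along its length, z up.

How it is judged (in metres and radians):
On the way, in this order (a step that is already met when the one before it is completed fails the run):
1. one wing screw is loose, the cover still seated (value of joint any of screw_near, screw_far above 1.38 rad and distance of cover from where it was at the start of the episode below 0.02 m), for 0.1 s.
2. both wing screws are loose, the cover still seated (value of joint each of screw_near, screw_far above 1.38 rad and distance of cover from where it was at the start of the episode below 0.02 m), for 0.1 s.
3. the cover is lifted clear of the screws (height (world z) of cover above 0.068 m and angle between cover's own z axis and vertical below 0.5 rad), for 0.1 s.
At the end, for the whole second after the job is handed in: The cover lies at rest, flat and right side up on the mat, its centre within 40 mm of the mat's centre and its length within 17 degrees of the mat's length (either way round); both screws are still loose (over 1.25 rad) (horizontal distance between cover and mat below 0.04 m and angle between the x axis of cover and the x axis of mat, either way round below 0.3 rad and height (world z) of cover below 0.009 m and angle between cover's own z axis and vertical below 0.1 rad and linear speed of cover below 0.02 m/s and value of joint each of screw_near, screw_far above 1.25 rad); the robot touches nothing.
It fails at once if the cover is forced off while a screw is tight (height (world z) of cover above 0.06 m and value of joint any of screw_near, screw_far below 1.1 rad).
It fails at once if the cover is dropped or thrown (faster than 0.5 m/s out of the gripper) (contact force between the fingers and cover below 0.05 N and linear speed of cover above 0.5 m/s).
It also fails if it takes over 67 s, if anything falls off the work surface, if the arm or the gripper's body presses on something with over 40 N, if the wrist force passes 120 N, or if a joint passes its speed limit or range.

## Working session

There is one attempt and no reset: what is moved stays moved. The work goes in short steps, Python scripts to look and compute and a tool call to move; the robot and the scene stay as the last step left them, time stands still between calls to the robot, and variables do not carry over. Pictures are saved under pics/ and viewed, and the job is handed in when it is done.

Besides the shell and the picture viewer there is one more tool, called after "Emit:" in YAML: its name, and indented under it one key for each argument. move_arm: Moves the arm, as the interface text tells. Its arguments: {"type":"object","properties":{"targets":{"type":"array"}},"required":["targets"]}

```bash
ls; mkdir -p pics
python3 - <<'E'
from cell import state, read_camera
import cv2
s=state(); print(s)
for n in("side","top"):
    c=read_camera(n); cv2.imwrite(f"pics/{n}0.png",c["img"]); print(n,c["mtx"],c["k1"],c["cam_to_world"])
    import pickle; pickle.dump(c,open(f"{n}0.pkl","wb"))
E
```

```text
pics
{'t': 0.0, 'joints': array([ 1.06640060e+00,  4.91558817e-01,  1.55948026e+00, -2.12705574e-05,
        1.09169813e+00, -1.05613540e-01]), 'qvel': array([-0.00111374,  0.00032839, -0.00038879,  0.00050774,  0.00213324,
        0.00126959]), 'tau': array([ 1.86598190e-03, -6.12641644e+01, -2.58181769e+01,  6.93926518e-02,
        4.81499650e-02, -3.63602226e-05]), 'eef_pos': array([242.55077578, 575.73424591, 214.05160088]), 'tcp_rot': array([-1.65992949,  1.56965161, -2.05870186]), 'ft_force': array([ 0.44904024, -0.13535782,  0.436505  ]), 'moment': array([ 0.0101969 , -0.04025339, -0.02732241]), 'opening': 1.003047655339923}
side [[427.5198827    0.         260.09420463]
 [  0.         427.5198827  194.87155211]
 [  0.           0.           1.        ]] -0.036648093612602475 [[-9.88935803e-01  1.03437220e-01 -1.06333061e-01  4.77490754e+02]
 [-1.46893062e-01 -5.82806048e-01  7.99224336e-01  6.23356124e+02]
 [ 2.06979921e-02  8.06001149e-01  5.91551977e-01  6.07058698e+02]
 [ 0.00000000e+00  0.00000000e+00  0.00000000e+00  1.00000000e+00]]
top [[371.17736875   0.         258.68819631]
 [  0.         371.17736875 189.28666839]
 [  0.           0.           1.        ]] -0.0816805047686738 [[-7.66213642e-03  9.93702466e-01 -1.11788642e-01  4.73034876e+02]
 [-9.99921339e-01 -6.50358819e-03  1.07247218e-02 -7.84165128e+01]
 [ 9.93015519e-03  1.11862023e-01  9.93674132e-01  9.12835762e+02]
 [ 0.00000000e+00  0.00000000e+00  0.00000000e+00  1.00000000e+00]]
```

View pics/side0.png

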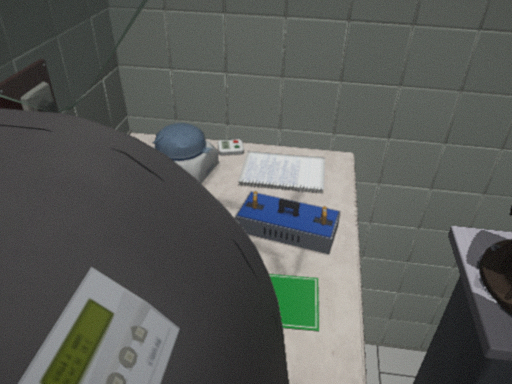

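View pics/top0.png

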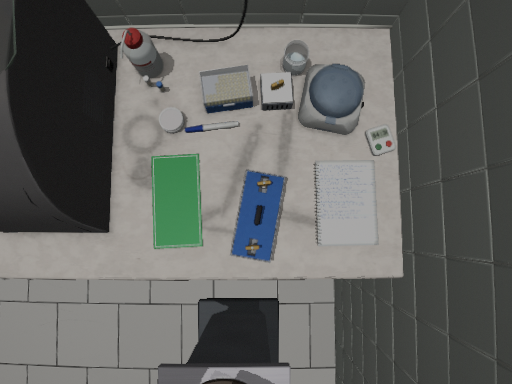

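Run:
```python
import cv2,numpy as np
a=cv2.imread("pics/top0.png");b=cv2.imread("pics/side0.png")
g=lambda i:(255*(i/255.)**.45).astype('uint8')
cv2.imwrite("pics/a.png",np.hstack([cv2.resize(g(a[0:260,0:170]),None,fx=2.2,fy=2.2),cv2.resize(g(b[90:384,0:300]),(420,572))]))
cv2.imwrite("pics/b.png",cv2.resize(a[140:280,140:300],None,fx=4.2,fy=4.2,interpolation=2))
cv2.imwrite("pics/c.png",cv2.resize(b[150:340,200:380],None,fx=3.1,fy=3.1,interpolation=2))
```

```text
(no output)
```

View pics/a.png

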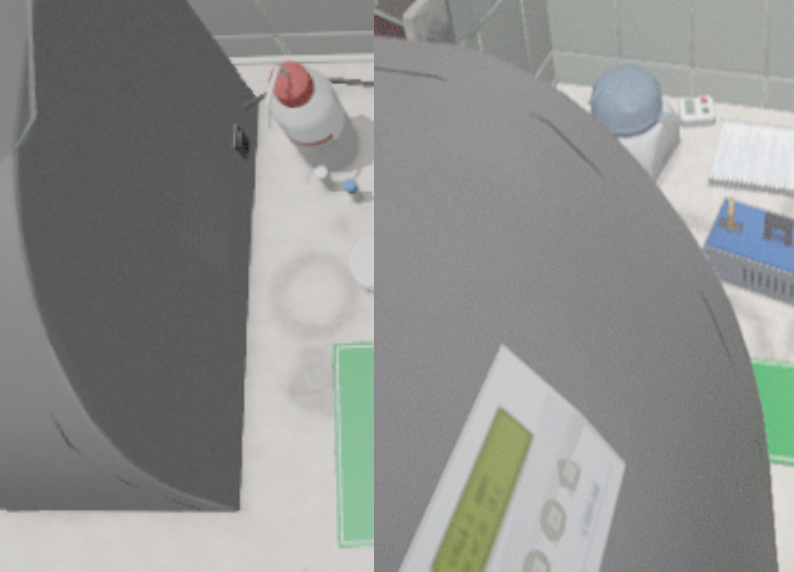

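View pics/b.png

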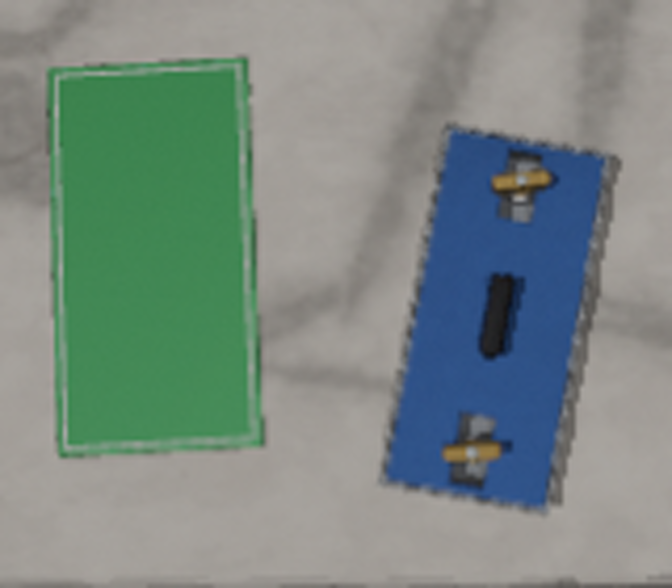

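View pics/c.png

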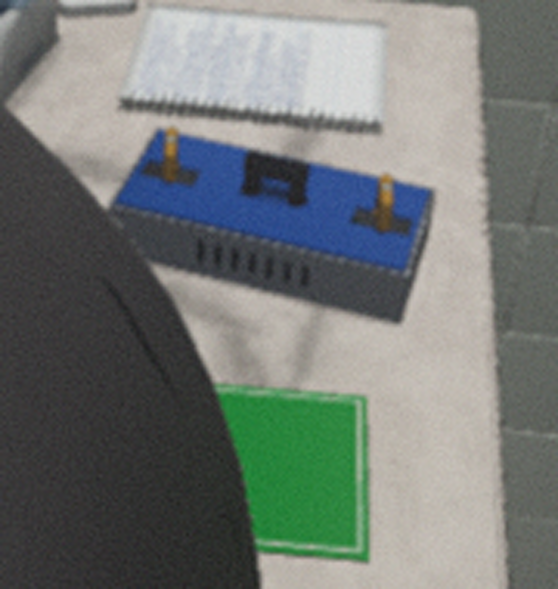

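```bash
cat > h.py <<'E'
import cv2,numpy as np,pickle
def ray(c,px):
    u=cv2.undistortPoints(np.array(px,float).reshape(-1,1,2),c["mtx"],np.array([c["k1"],0,0,0,0.]))[:,0]
    d=np.c_[u[:,0],-u[:,1],-np.ones(len(u))]@c["cam_to_world"][:3,:3].T
    return c["cam_to_world"][:3,3],d
def plane(c,px,z):
    o,d=ray(c,px); return o+d*((z-o[2])/d[:,2])[:,None]
def tri(c1,p1,c2,p2):
    o1,d1=ray(c1,[p1]);o2,d2=ray(c2,[p2]);d1=d1[0];d2=d2[0]
    A=np.c_[d1,-d2]; t=np.linalg.lstsq(A,o2-o1,rcond=None)[0]
    a=o1+t[0]*d1;b=o2+t[1]*d2; return (a+b)/2,np.linalg.norm(a-b)
def proj(c,P):
    M=np.linalg.inv(c["cam_to_world"]); q=(np.c_[np.atleast_2d(P),np.ones(len(np.atleast_2d(P)))]@M.T)[:,:3]
    q=q*[1,-1,-1]; return cv2.projectPoints(q,np.zeros(3),np.zeros(3),c["mtx"],np.array([c["k1"],0,0,0,0.]))[0][:,0]
def comps(m,amin):
    n,l,s,ce=cv2.connectedComponentsWithStats(m.astype('uint8'))
    return [(s[i].tolist(),ce[i].round(2).tolist(),(l==i)) for i in range(1,n) if s[i,4]>=amin]
E
python3 - <<'E'
from h import *
np.set_printoptions(precision=1,suppress=True)
T=pickle.load(open("top0.pkl","rb"));S=pickle.load(open("side0.pkl","rb"))
H={n:cv2.cvtColor(c["img"],cv2.COLOR_BGR2HSV) for n,c in(("t",T),("s",S))}
for n in "ts":
    h=H[n]
    for name,lo,hi in(("green",(50,120,60),(80,255,255)),("blue",(105,140,60),(125,255,255)),("brass",(10,110,90),(28,255,255)),("black",(0,0,0),(180,255,48))):
        for s,ce,m in comps(cv2.inRange(h,lo,hi)>0,8):
            if not(140<s[0]<345 and s[1]>150): continue
            r=cv2.minAreaRect(np.argwhere(m)[:,::-1].astype(np.float32))
            print(n,name,s,ce,[np.round(x,1) for x in r])
for z in(0,3): print("machine corner",plane(T,[[109,230],[115,60],[116,45]],z))
for px in ([40,215],[10,60],[15,150]): print(plane(T,[px],300),plane(T,[px],400))
# mat corners
m=cv2.inRange(H["t"],(50,100,60),(80,255,255)); m=cv2.morphologyEx(m,cv2.MORPH_CLOSE,np.ones((5,5)))
c=max(cv2.findContours(m,0,2)[0],key=cv2.contourArea)
P=plane(T,c[:,0,:],3)[:,:2].astype(np.float32); print("mat",cv2.minAreaRect(P))
m=cv2.inRange(H["t"],(105,140,60),(125,255,255)); m=cv2.morphologyEx(m,cv2.MORPH_CLOSE,np.ones((17,17)))
c=max(cv2.findContours(m,0,2)[0],key=cv2.contourArea)
P=plane(T,c[:,0,:],44)[:,:2].astype(np.float32); print("cover",cv2.minAreaRect(P))
E
```

```text
t green [152, 157, 1, 9, 9] [152.0, 161.0] [array([152., 161.]), array([8., 0.]), np.float64(-90.0)]
t green [156, 156, 12, 1, 12] [161.5, 156.0] [array([161.5, 156. ]), array([11.,  0.]), np.float64(180.0)]
t green [154, 157, 45, 89, 3675] [175.9, 200.72] [array([176. , 200.8]), array([87.3, 42.6]), np.float64(88.1)]
t green [201, 226, 1, 8, 8] [201.0, 229.5] [array([201. , 229.5]), array([7., 0.]), np.float64(-90.0)]
t green [154, 235, 1, 8, 8] [154.0, 238.5] [array([154. , 238.5]), array([7., 0.]), np.float64(-90.0)]
t blue [233, 172, 51, 88, 2632] [257.8, 215.58] [array([257.6, 215.6]), array([37.4, 84.4]), np.float64(10.1)]
t brass [266, 181, 5, 3, 13] [267.69, 182.0] [array([268., 182.]), array([4., 2.]), np.float64(0.0)]
t brass [258, 182, 6, 3, 16] [260.19, 183.06] [array([260.5, 183. ]), array([5., 2.]), np.float64(0.0)]
t brass [246, 246, 5, 4, 18] [248.22, 247.5] [array([248. , 247.5]), array([3., 4.]), np.float64(90.0)]
t brass [254, 246, 5, 3, 14] [255.86, 246.93] [array([256., 247.]), array([2., 4.]), np.float64(90.0)]
t black [255, 206, 8, 19, 93] [258.11, 214.67] [arr
[... 2739 characters left out ...]
65, 7, 4, 8] [215.25, 366.25] [array([215.4, 365.8]), array([6.3, 2.5]), np.float64(18.4)]
s black [212, 380, 6, 4, 11] [214.0, 381.73] [array([214.1, 381.8]), array([5.4, 2.2]), np.float64(26.6)]
machine corner [[476.9 282.4   0. ]
 [920.2 286.9   0. ]
 [962.8 286.8   0. ]]
machine corner [[476.9 281.2   3. ]
 [918.8 285.7   3. ]
 [961.2 285.5   3. ]]
[[500.7 284.9 300. ]] [[496.2 225.6 400. ]]
[[781.  364.4 300. ]] [[730.8 292.2 400. ]]
[[613.5 338.2 300. ]] [[590.6 270.2 400. ]]
mat ((549.8199462890625, 115.52949523925781), (228.0758056640625, 118.20257568359375), 2.9668867588043213)
cover ((509.9049072265625, -85.07237243652344), (87.0058364868164, 197.27627563476562), 79.29640197753906)
```

Run:
```python
from h import *
from cell import state
from scipy.spatial.transform import Rotation as Ro
np.set_printoptions(precision=2,suppress=True)
T=pickle.load(open("top0.pkl","rb"));S=pickle.load(open("side0.pkl","rb"))
s=state(); print(Ro.from_euler('xyz',s["tcp_rot"]).as_matrix())
print("far top",tri(T,[264.2,183],S,[255.2,192.5])); print("near top",tri(T,[252.2,247.5],S,[324.5,208]))
print("handle",tri(T,[258.1,214.7],S,[289.5,203]))
print(plane(T,[[264.2,183],[252.2,247.5],[258.1,214.7]],72))
# blade direction with looser mask
h=cv2.cvtColor(T["img"],cv2.COLOR_BGR2HSV)
for x,y in((264,183),(252,247)):
    r=np.zeros(h.shape[:2],bool); r[y-9:y+10,x-12:x+13]=1
    print(x,y); print(h[y-4:y+5,x-9:x+11].tolist() if 0 else '')
    m=r&(h[...,0]>8)&(h[...,0]<35)&(h[...,1]>70)&(h[...,2]>60)
    p=np.argwhere(m)[:,::-1]; P=plane(T,p,72)[:,:2]
    l=cv2.fitLine(P.astype(np.float32),cv2.DIST_L2,0,.01,.01).ravel(); print(len(P),P.mean(0),np.degrees(np.arctan2(l[1],l[0])),np.ptp((P-P.mean(0))@l[:2]), cv2.minAreaRect(P.astype(np.float32)))
# bright/hilite blobs
h2=cv2.resize(T["img"][170:262,230:290],None,fx=9,fy=9,interpolation=2)
cv2.imwrite("pics/d.png",np.hstack([h2[:300],h2[560:860][:300]])[:, :])
```

```text
[[-0.    0.39  0.92]
 [-0.    0.92 -0.39]
 [-1.   -0.   -0.  ]]
far top (array([ 582.87, -100.01,   76.39]), np.float64(2.8523107462626194))
near top (array([437.08, -71.97,  76.4 ]), np.float64(1.2702646432929985))
handle (array([509.82, -85.74,  69.22]), np.float64(0.11863808527240811))
[[ 582.   -100.19   72.  ]
 [ 436.25  -71.92   72.  ]
 [ 509.76  -85.72   72.  ]]
264 183

44 [582.38 -98.91] -83.59144 30.063709740687393 ((582.0119018554688, -98.60994720458984), (29.72780990600586, 9.214322090148926), 89.64180755615234)
252 247

46 [437.52 -71.73] -86.54135 27.167125153924687 ((437.3731689453125, -71.47836303710938), (26.939891815185547, 8.915871620178223), 89.56487274169922)Traceback (most recent call last):
  File "<stdin>", line 20, in <module>
    return _nx.concatenate(arrs, 1, dtype=dtype, casting=casting)
           ~~~~~~~~~~~~~~~^^^^^^^^^^^^^^^^^^^^^^^^^^^^^^^^^^^^^^^
ValueError: all the input array dimensions except for the concatenation axis must match exactly, but along dimension 0, the array at index 0 has size 300 and the array at index 1 has size 268
```

Run:
```python
import cv2
print(cv2.imread("pics/d.png").shape)
```

```text
[ WARN:0@0.028] global loadsave.cpp:275 findDecoder imread_('pics/d.png'): can't open/read file: check file path/integrity
Traceback (most recent call last):
AttributeError: 'NoneType' object has no attribute 'shape'
```

Emit:
move_arm:
  targets:
    - [-0.006, -0.044, 0, 0, 0, 0, -0.3]
    - [-0.012, -0.088, 0, 0, 0, 0, -0.3]
    - [-0.018, -0.132, 0, 0, 0, 0, -0.3]
    - [-0.023, -0.176, 0, 0, 0, 0, -0.3]
    - [0.002, -0.209, 0, 0, 0, 0, -0.3]
    - [0.027, -0.242, 0, 0, 0, 0, -0.3]
    - [0.052, -0.275, 0, 0, 0, 0, -0.3]
    - [0.077, -0.309, 0, 0, 0, 0, -0.3]
    - [0.102, -0.342, 0, 0, 0, 0, -0.3]
    - [0.127, -0.376, 0, 0, 0, 0, -0.3]

```text
t: 1.1
eef_pos: [370.4, 198.5, 214.7]
tcp_rot: [1.555, 1.571, 1.156]
ft_force: [0.4, 0.8, 0.2]
opening: 0.356
```

Emit:
move_arm:
  targets:
    - [0.009, -0.034, 0, 0, 0, -8, -0.3]
    - [0.018, -0.068, 0, 0, 0, -16, -0.3]
    - [0.026, -0.102, 0, 0, 0, -24, -0.3]
    - [0.034, -0.136, 0, 0, 0, -32, -0.3]
    - [0.043, -0.17, 0, 0, 0, -40, -0.3]
    - [0.052, -0.204, 0, 0, 0, -48, -0.3]
    - [0.06, -0.238, -0.03, 0, 0, -56, -0.3]
    - [0.067, -0.272, -0.06, 0, 0, -63.5, -0.3]
    - [0.067, -0.272, -0.095, 0, 0, -63.5, -0.3]
    - [0.067, -0.272, -0.095, 0, 0, -63.5, -0.3]

```text
t: 2.1
eef_pos: [434.8, -72.3, 116.6]
tcp_rot: [-1.953, 1.564, 2.822]
ft_force: [-0.3, 0.1, 0.2]
opening: 0.351
```

Run:
```python
from cell import *
import cv2,numpy as np
a=read_camera("top")["img"];b=read_camera("side")["img"]
cv2.imwrite("pics/e.png",np.hstack([cv2.resize(a[130:280,180:310],(500,577)),cv2.resize(b[150:300,220:380],None,fx=1.8,fy=3.846)])[:,:790])
```

```text
(no output)
```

View pics/e.png

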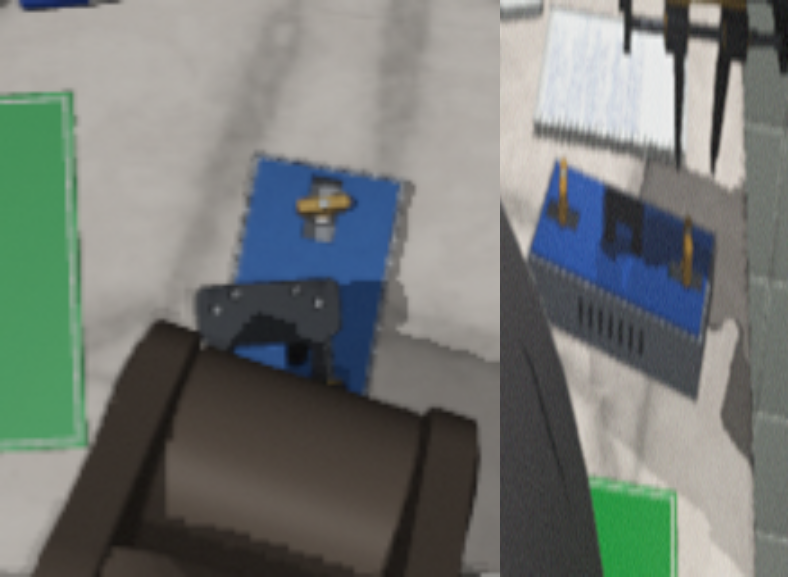

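```bash
cat > st.py <<'E'
from cell import state
import numpy as np
from scipy.spatial.transform import Rotation as Ro
np.set_printoptions(precision=2,suppress=True)
s=state();R=Ro.from_euler('xyz',s["tcp_rot"]).as_matrix()
print(s["t"],s["eef_pos"],"yaw",np.degrees(np.arctan2(R[1,1],R[0,1])),"x",R[:,0],"F",s["ft_force"],"M",s["moment"],"open",s["opening"],"j",s["joints"])
E
python3 st.py
```

```text
2.2 [436.49 -71.78 119.94] yaw 3.683546496594446 x [-0.  0. -1.] F [ 0.28  0.69 -0.05] M [-0.11  0.05  0.01] open 0.35152312805598357 j [-0.31  0.38  2.1   0.    0.67 -0.38]
```

Emit:
move_arm:
  targets:
    - [0, 0, -0.03, 0, 0, 0, -0.3]
    - [0, 0, -0.055, 0, 0, 0, -0.3]
    - [0, 0, -0.069, 0, 0, 0, -0.3]
    - [0, 0, -0.069, 0, 0, 0, -0.3]
    - [0, 0, -0.069, 0, 0, 0, -1]
    - [0, 0, -0.069, 0, 0, 0, -1]
    - [0, 0, -0.069, 0, 0, 0, -1]
    - [0, 0, -0.069, 0, 0, 0, -1]
    - [0, 0, -0.069, 0, 0, 0, -1]

```text
t: 3.1
eef_pos: [437.5, -72.0, 51.5]
tcp_rot: [1.319, 1.568, -0.189]
ft_force: [2.3, 3.1, 7.2]
opening: 0.091
```

```bash
python3 st.py
```

```text
3.1 [437.53 -72.05  51.51] yaw 3.6381481001830682 x [ 0. -0. -1.] F [2.32 3.07 7.22] M [ 0.67 -0.32 -0.06] open 0.09084056521026707 j [-0.31  0.51  2.15  0.    0.47 -0.38]
```

Emit:
move_arm:
  targets:
    - [0, 0, 0, 0, 0, 8, -1]
    - [0, 0, 0, 0, 0, 16, -1]
    - [0, 0, 0, 0, 0, 24, -1]
    - [0, 0, 0, 0, 0, 32, -1]
    - [0, 0, 0, 0, 0, 40, -1]
    - [0, 0, 0, 0, 0, 48, -1]
    - [0, 0, 0, 0, 0, 56, -1]
    - [0, 0, 0, 0, 0, 64, -1]
    - [0, 0, 0, 0, 0, 71, -1]
    - [0, 0, 0, 0, 0, 76, -1]

```text
t: 4.1
eef_pos: [438.4, -71.3, 51.5]
tcp_rot: [0.229, 1.567, 0.052]
ft_force: [9.1, 16.3, 5.8]
opening: 0.094
```

```bash
python3 st.py
```

```text
4.1 [438.4  -71.34  51.53] yaw 79.87867703108306 x [ 0.  0. -1.] F [ 9.12 16.28  5.76] M [ 3.02 -1.59 -0.17] open 0.09415179701930547 j [-0.31  0.51  2.15  0.    0.47 -1.71]
```

Emit:
move_arm:
  targets:
    - [0, 0, 0, 0, 0, 0, -0.3]
    - [0, 0, 0, 0, 0, 0, -0.3]
    - [0, 0, 0, 0, 0, 0, -0.3]
    - [0, 0, 0.03, 0, 0, 0, -0.3]
    - [0, 0, 0.07, 0, 0, 0, -0.3]
    - [0.02, 0, 0.12, 0, 0, -8, -0.3]
    - [0.04, 0, 0.15, 0, 0, -16, -0.3]
    - [0.06, -0.01, 0.15, 0, 0, -24, -0.3]

```text
t: 4.9
eef_pos: [498.7, -82.1, 205.3]
tcp_rot: [0.326, 1.563, -0.279]
ft_force: [0.2, -0.1, -1.3]
opening: 0.346
```

```bash
python3 st.py
python3 - <<'E'
from cell import *
import cv2,numpy as np
a=read_camera("top")["img"];b=read_camera("side")["img"]
cv2.imwrite("pics/f.png",np.hstack([cv2.resize(a[130:280,180:310],(500,577)),cv2.resize(b[150:300,220:380],None,fx=1.8,fy=3.846)])[:,:790])
E
```

```text
4.9 [498.74 -82.08 205.3 ] yaw 55.33318774811327 x [ 0.01 -0.   -1.  ] F [ 0.19 -0.15 -1.31] M [-0.05 -0.03  0.  ] open 0.34607063318639314 j [-0.29  0.33  1.86  0.    0.94 -1.26]
```

View pics/f.png

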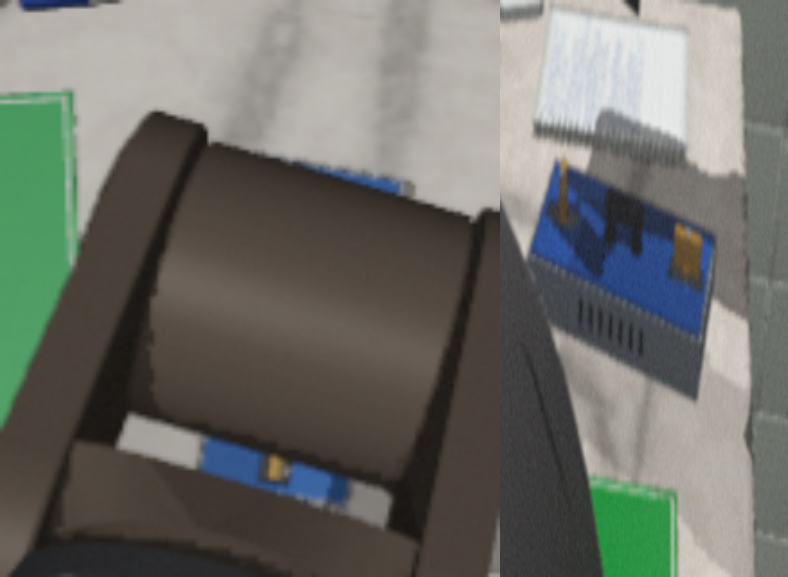

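Emit:
move_arm:
  targets:
    - [0.03, -0.006, 0, 0, 0, -8, -0.3]
    - [0.06, -0.012, 0, 0, 0, -16, -0.3]
    - [0.087, -0.0175, 0, 0, 0, -24, -0.3]
    - [0.087, -0.0175, -0.02, 0, 0, -32, -0.3]
    - [0.087, -0.0175, -0.04, 0, 0, -40, -0.3]
    - [0.087, -0.0175, -0.06, 0, 0, -47, -0.3]
    - [0.087, -0.0175, -0.08, 0, 0, -49, -0.3]
    - [0.087, -0.0175, -0.08, 0, 0, -49, -0.3]

```text
t: 5.8
eef_pos: [581.6, -99.1, 117.8]
tcp_rot: [-1.966, 1.565, 2.863]
ft_force: [0.1, 0.4, 0.0]
opening: 0.352
```

```bash
python3 st.py
python3 - <<'E'
from cell import *
import cv2,numpy as np
a=read_camera("top")["img"];b=read_camera("side")["img"]
cv2.imwrite("pics/g.png",np.hstack([cv2.resize(a[130:280,180:310],(500,577)),cv2.resize(b[150:300,220:380],None,fx=1.8,fy=3.846)])[:,:790])
E
```

```text
5.8 [581.56 -99.09 117.79] yaw 6.715710148349728 x [-0.01  0.   -1.  ] F [0.1  0.36 0.02] M [-0.08  0.    0.02] open 0.3517998402389281 j [-0.28  0.56  1.74 -0.    0.85 -0.4 ]
```

View pics/g.png

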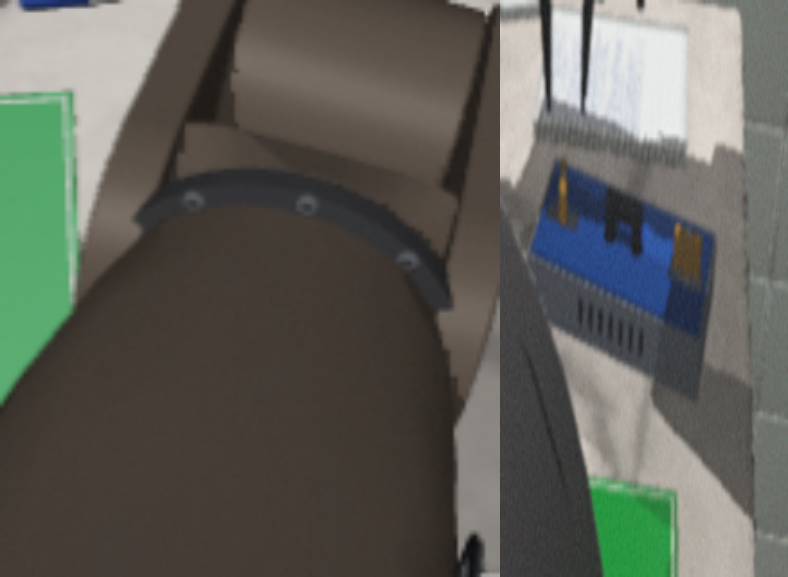

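Fingers straddle the far blade; the near blade now lies along the slot. Descend and grip.

Emit:
move_arm:
  targets:
    - [0, 0, -0.03, 0, 0, 0, -0.3]
    - [0, 0, -0.055, 0, 0, 0, -0.3]
    - [0, 0, -0.07, 0, 0, 0, -0.3]
    - [0, 0, -0.07, 0, 0, 0, -0.3]
    - [0, 0, -0.07, 0, 0, 0, -1]
    - [0, 0, -0.07, 0, 0, 0, -1]
    - [0, 0, -0.07, 0, 0, 0, -1]
    - [0, 0, -0.07, 0, 0, 0, -1]
    - [0, 0, -0.07, 0, 0, 0, -1]

```text
t: 6.8
eef_pos: [585.0, -99.6, 51.7]
tcp_rot: [1.298, 1.567, -0.157]
ft_force: [5.4, 2.1, 4.0]
opening: 0.094
```

```bash
python3 st.py
```

```text
6.8 [584.95 -99.57  51.68] yaw 6.647239176116657 x [ 0. -0. -1.] F [5.43 2.11 4.01] M [ 0.31 -0.78 -0.02] open 0.09389830672325847 j [-0.28  0.65  1.79  0.    0.7  -0.4 ]
```

Emit:
move_arm:
  targets:
    - [0, 0, 0, 0, 0, 8, -1]
    - [0, 0, 0, 0, 0, 16, -1]
    - [0.001, 0, 0, 0, 0, 24, -1]
    - [0.001, 0, 0, 0, 0, 32, -1]
    - [0.001, 0, 0, 0, 0, 40, -1]
    - [0.001, 0, 0, 0, 0, 48, -1]
    - [0.001, 0, 0, 0, 0, 56, -1]
    - [0.001, 0, 0, 0, 0, 64, -1]
    - [0.001, 0, 0, 0, 0, 70, -1]
    - [0.001, 0, 0, 0, 0, 73.5, -1]

```text
t: 7.8
eef_pos: [585.7, -98.9, 51.7]
tcp_rot: [0.314, 1.568, 0.146]
ft_force: [4.2, 6.3, 4.6]
opening: 0.096
```

```bash
python3 st.py
```

```text
7.8 [585.72 -98.89  51.68] yaw 80.37206568757816 x [ 0.  0. -1.] F [4.22 6.29 4.62] M [ 1.17 -0.79 -0.37] open 0.0956898641783464 j [-0.28  0.65  1.78  0.    0.71 -1.68]
```

Emit:
move_arm:
  targets:
    - [0, 0, 0, 0, 0, 0, -0.3]
    - [0, 0, 0, 0, 0, 0, -0.3]
    - [0, 0, 0, 0, 0, 0, -0.3]
    - [0, 0, 0.03, 0, 0, 0, -0.3]
    - [0, 0, 0.07, 0, 0, 0, -0.3]
    - [0, 0, 0.11, 0, 0, -1, -0.3]
    - [-0.037, 0.007, 0.11, 0, 0, -1, -0.3]
    - [-0.0735, 0.0145, 0.11, 0, 0, -1, -0.3]
    - [-0.0735, 0.0145, 0.08, 0, 0, -1, -0.3]
    - [-0.0735, 0.0145, 0.08, 0, 0, -1, -0.3]

```text
t: 8.8
eef_pos: [509.4, -84.7, 129.0]
tcp_rot: [3.043, 1.567, 2.853]
ft_force: [0.3, -0.2, 0.3]
opening: 0.351
```

```bash
python3 st.py
python3 - <<'E'
from cell import *
import cv2,numpy as np
b=read_camera("side")["img"]
cv2.imwrite("pics/i.png",cv2.resize(b[150:270,220:360],None,fx=4.8,fy=4.8,interpolation=2))
E
```

```text
8.8 [509.44 -84.73 129.03] yaw 79.10982364619757 x [-0.  0. -1.] F [ 0.31 -0.15  0.34] M [-0.01  0.04  0.06] open 0.35106586871113965 j [-0.29  0.45  1.91 -0.    0.78 -1.67]
```

View pics/i.png

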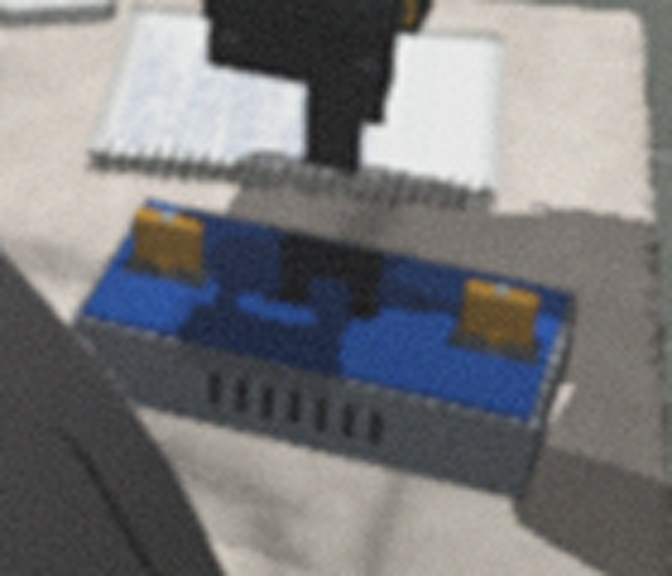

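Run:
```python
from h import *
S=pickle.load(open("side0.pkl","rb"))
for a,b in (((141,206),(203,220)),((466,281),(540,293))):
    p=np.array([a,b])/4.8+[220,150]; P=plane(S,p,72); d=P[0]-P[1]; print(P.round(1),np.degrees(np.arctan2(d[1],d[0])),np.linalg.norm(d))
```

```text
[[ 597.2 -102.5   72. ]
 [ 568.6  -97.    72. ]] -10.986716873853169 29.101045760902213
[[452.3 -73.3  72. ]
 [421.  -70.4  72. ]] -5.198765375201916 31.42162313037845
```

Run:
```python
from h import *
from cell import read_camera
ims=[read_camera("side") for _ in range(3)]
S=ims[0]; im=np.mean([c["img"].astype(float) for c in ims],0).astype('uint8')
h=cv2.cvtColor(im,cv2.COLOR_BGR2HSV); m=cv2.inRange(h,(8,100,60),(30,255,255))
for s,ce,q in comps(m>0,20):
    x,y,w,hh,_=s
    if not(240<x<340 and 180<y<240): continue
    cols=range(x+1,x+w-1)
    br=im.astype(float); sat=h[...,1].astype(float)
    top=[]
    for c in cols:
        col=br[y-5:y+4,c,2]-br[y-5:y+4,c,0]   # R-B: background blue/dark negative
        k=np.where((col[:-1]<20)&(col[1:]>=20))[0]
        if len(k): i=k[0]; top.append((c,y-5+i+(20-col[i])/(col[i+1]-col[i])))
    top=np.array(top); print(s,top.round(1).tolist())
    f=np.polyfit(top[:,0],top[:,1],1); e=np.array([[x,np.polyval(f,x)],[x+w,np.polyval(f,x+w)]])
    P=plane(S,e,72); d=P[0]-P[1]; print(P.round(1).tolist(),np.degrees(np.arctan2(d[1],d[0])))
```

```text
[249, 194, 13, 12, 128] [[250.0, 192.4], [251.0, 192.9], [252.0, 193.3], [253.0, 193.9], [254.0, 195.1], [255.0, 195.1], [256.0, 194.5], [257.0, 194.1], [258.0, 194.4], [259.0, 194.7], [260.0, 195.0]]
[[598.0, -102.6, 72.0], [569.3, -97.7, 72.0]] -9.752617598062352
[317, 209, 15, 13, 145] [[318.0, 207.7], [319.0, 207.7], [320.0, 208.0], [321.0, 208.3], [322.0, 208.5], [323.0, 209.4], [324.0, 210.7], [325.0, 210.2], [326.0, 209.6], [327.0, 209.5], [328.0, 209.7], [329.0, 210.0], [330.0, 210.3]]
[[452.6, -76.2, 72.0], [422.1, -70.5, 72.0]] -10.659114421935664
```

Emit:
move_arm:
  targets:
    - [0, 0, -0.035, 0, 0, 0, -0.3]
    - [0, 0, -0.06, 0, 0, 0, -0.3]
    - [0, 0, -0.078, 0, 0, 0, -0.3]
    - [0, 0, -0.078, 0, 0, 0, -0.3]
    - [0, 0, -0.078, 0, 0, 0, -1]
    - [0, 0, -0.078, 0, 0, 0, -1]
    - [0, 0, -0.078, 0, 0, 0, -1]
    - [0, 0, -0.078, 0, 0, 0, -1]
    - [0, 0, -0.078, 0, 0, 0, -1]

```text
t: 9.9
eef_pos: [511.7, -85.2, 53.7]
tcp_rot: [-0.061, 1.569, -0.25]
ft_force: [-0.6, 0.7, 7.0]
opening: 0.134
```

```bash
python3 st.py
```

```text
9.9 [511.74 -85.16  53.69] yaw 79.16083402466828 x [ 0. -0. -1.] F [-0.62  0.71  7.  ] M [0.12 0.11 0.08] open 0.13354669873399674 j [-0.29  0.57  1.97  0.    0.6  -1.67]
```

Emit:
move_arm:
  targets:
    - [0, 0, 0.004, 0, 0, 0, -1]
    - [0, 0, 0.01, 0, 0, 0, -1]
    - [0, 0, 0.018, 0, 0, 0, -1]
    - [0, 0, 0.026, 0, 0, 0, -1]
    - [0, 0, 0.034, 0, 0, 0, -1]
    - [0, 0, 0.042, 0, 0, 0, -1]
    - [0, 0, 0.052, 0, 0, 0, -1]
    - [0, 0, 0.062, 0, 0, 0, -1]
    - [0, 0, 0.07, 0, 0, 0, -1]
    - [0, 0, 0.07, 0, 0, 0, -1]

```text
t: 10.9
eef_pos: [511.6, -85.1, 123.9]
tcp_rot: [-0.055, 1.569, -0.244]
ft_force: [-0.5, 0.3, -3.3]
opening: 0.137
```

```bash
python3 st.py
python3 - <<'E'
from cell import *
import cv2,numpy as np
b=read_camera("side")["img"]
cv2.imwrite("pics/j.png",cv2.resize(b[120:270,220:360],None,fx=3.8,fy=3.8,interpolation=2))
E
```

```text
10.9 [511.64 -85.15 123.89] yaw 79.15295219303509 x [ 0. -0. -1.] F [-0.52  0.28 -3.26] M [-0.    0.03 -0.01] open 0.13659124101788064 j [-0.29  0.46  1.92  0.    0.76 -1.67]
```

View pics/j.png

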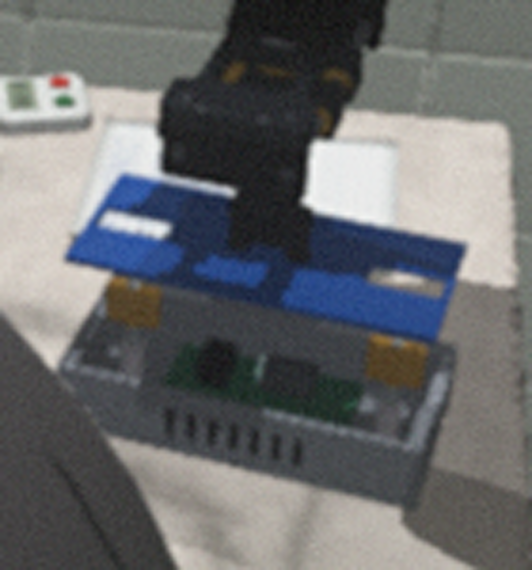

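Emit:
move_arm:
  targets:
    - [0.002, 0.01, 0.005, 0, 0, 0, -1]
    - [0.006, 0.03, 0.005, 0, 0, 2, -1]
    - [0.011, 0.055, 0.005, 0, 0, 4, -1]
    - [0.016, 0.08, 0.005, 0, 0, 6, -1]
    - [0.021, 0.105, 0.005, 0, 0, 8, -1]
    - [0.026, 0.13, 0.005, 0, 0, 10, -1]
    - [0.031, 0.155, 0.005, 0, 0, 12, -1]
    - [0.035, 0.178, 0, 0, 0, 13.7, -1]
    - [0.038, 0.193, -0.005, 0, 0, 13.7, -1]
    - [0.039, 0.2005, -0.01, 0, 0, 13.7, -1]

```text
t: 11.95
eef_pos: [550.1, 116.9, 112.1]
tcp_rot: [2.892, 1.57, 2.942]
ft_force: [1.0, -0.2, -2.0]
opening: 0.131
```

Emit:
move_arm:
  targets:
    - [0, 0, -0.012, 0, 0, 0, -1]
    - [0, 0, -0.026, 0, 0, 0, -1]
    - [0, 0, -0.04, 0, 0, 0, -1]
    - [0, 0, -0.052, 0, 0, 0, -1]
    - [0, 0, -0.062, 0, 0, 0, -1]
    - [0, 0, -0.07, 0, 0, 0, -1]
    - [0, 0, -0.076, 0, 0, 0, -1]
    - [0, 0, -0.076, 0, 0, 0, -1]

```text
t: 12.75
eef_pos: [549.9, 115.4, 36.0]
tcp_rot: [3.111, 1.57, -3.123]
ft_force: [1.2, -0.2, -3.0]
opening: 0.133
```

```bash
python3 st.py
python3 - <<'E'
from cell import *
import cv2,numpy as np
a=read_camera("top")["img"];b=read_camera("side")["img"]
cv2.imwrite("pics/k.png",np.hstack([cv2.resize(a[110:280,110:260],(400,453)),cv2.resize(b[180:350,200:340],(373,453))]))
E
```

```text
12.75 [549.94 115.36  35.96] yaw 92.84472540916553 x [-0. -0. -1.] F [ 1.24 -0.17 -3.02] M [ 0.04  0.01 -0.02] open 0.13297718890542298 j [ 0.09  0.64  1.87  0.    0.63 -1.53]
```

View pics/k.png

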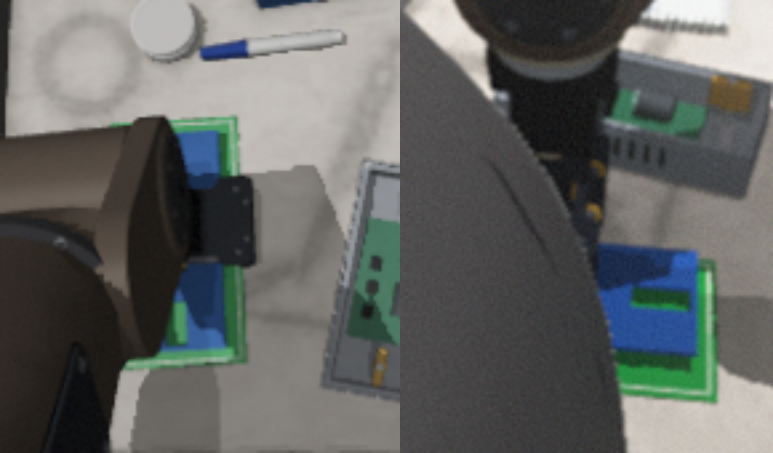

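Emit:
move_arm:
  targets:
    - [0, 0, -0.006, 0, 0, 0, -1]
    - [0, 0, -0.011, 0, 0, 0, -1]
    - [0, 0, -0.015, 0, 0, 0, -1]
    - [0, 0, -0.018, 0, 0, 0, -1]
    - [0, 0, -0.019, 0, 0, 0, -1]
    - [0, 0, -0.019, 0, 0, 0, -1]

```text
t: 13.45
eef_pos: [550.1, 115.5, 17.5]
tcp_rot: [2.874, 1.57, 2.924]
ft_force: [0.1, -0.0, -1.8]
opening: 0.133
```

```bash
python3 st.py
```

```text
13.45 [550.12 115.47  17.48] yaw 92.85121014287445 x [-0.  0. -1.] F [ 0.13 -0.   -1.83] M [-0.   -0.06  0.  ] open 0.1328195588262551 j [ 0.09  0.67  1.88  0.    0.59 -1.53]
```

Force is dropping, near contact; a millimetre more.

Emit:
move_arm:
  targets:
    - [0, 0, -0.001, 0, 0, 0, -1]
    - [0, 0, -0.0015, 0, 0, 0, -1]
    - [0, 0, -0.0015, 0, 0, 0, -1]

```text
t: 13.75
eef_pos: [550.3, 115.5, 16.7]
tcp_rot: [0.147, 1.57, 0.197]
ft_force: [-2.0, 1.4, 3.5]
opening: 0.13
```

```bash
python3 st.py
```

```text
13.75 [550.35 115.49  16.69] yaw 92.85360482390931 x [ 0.  0. -1.] F [-2.05  1.38  3.46] M [-0.05  0.25 -0.  ] open 0.1299064708841756 j [ 0.09  0.68  1.88  0.    0.59 -1.53]
```

Emit:
move_arm:
  targets:
    - [0, 0, 0, 0, 0, 0, -0.3]
    - [0, 0, 0, 0, 0, 0, -0.3]
    - [0, 0, 0, 0, 0, 0, -0.3]
    - [0, 0, 0, 0, 0, 0, -0.3]
    - [0, 0, 0.02, 0, 0, 0, -0.3]
    - [0, 0, 0.06, 0, 0, 0, -0.3]
    - [0, 0, 0.1, 0, 0, 0, -0.3]
    - [0, 0, 0.15, 0, 0, 0, -0.3]
    - [0, -0.04, 0.18, 0, 0, 0, -0.3]
    - [0, -0.08, 0.18, 0, 0, 0, -0.3]

```text
t: 14.75
eef_pos: [551.6, 35.2, 200.5]
tcp_rot: [-0.093, 1.563, -0.041]
ft_force: [0.3, 0.4, -1.0]
opening: 0.352
```

Emit:
move_arm:
  targets:
    - [-0.02, -0.04, 0, 0, 0, 0, -0.3]
    - [-0.04, -0.08, 0, 0, 0, 0, -0.3]
    - [-0.06, -0.12, 0, 0, 0, 0, -0.3]
    - [-0.08, -0.16, 0, 0, 0, 0, -0.3]
    - [-0.09, -0.2, 0, 0, 0, 0, -0.3]
    - [-0.09, -0.22, 0, 0, 0, 0, -0.3]
    - [-0.09, -0.22, 0, 0, 0, 0, -0.3]

```text
t: 15.45
eef_pos: [460.0, -186.7, 196.2]
tcp_rot: [-0.72, 1.57, -0.673]
ft_force: [-0.1, 0.0, -0.7]
opening: 0.352
```

```bash
python3 st.py
python3 - <<'E'
from cell import *
from h import *
np.set_printoptions(precision=1,suppress=True)
T=read_camera("top");S=read_camera("side");a=T["img"];b=S["img"]
cv2.imwrite("pics/l.png",np.hstack([cv2.resize(a[110:280,110:260],(400,453)),cv2.resize(b[180:350,200:340],(373,453))]))
h=cv2.cvtColor(a,cv2.COLOR_BGR2HSV)
for n,lo,hi,z,k in(("mat",(50,100,60),(80,255,255),3,1),("cover",(105,140,60),(125,255,255),7,5)):
    m=cv2.inRange(h,lo,hi); m[:,:140]=0; m[:,215:]=0; m[:150]=0; m=cv2.morphologyEx(m,cv2.MORPH_CLOSE,np.ones((k,k)))
    c=np.concatenate([x for x in cv2.findContours(m,0,2)[0] if cv2.contourArea(x)>5])
    print(n,cv2.minAreaRect(plane(T,c[:,0,:],z)[:,:2].astype(np.float32)))
E
```

```text
15.45 [ 459.96 -186.7   196.18] yaw 92.6720238214183 x [ 0. -0. -1.] F [-0.08  0.05 -0.7 ] M [-0.01 -0.    0.03] open 0.3523028403475177 j [-0.52  0.33  1.89 -0.    0.92 -2.14]
mat ((549.919677734375, 116.05290222167969), (215.2847442626953, 105.52606964111328), 2.690836191177368)
cover ((549.0079956054688, 114.52332305908203), (196.05213928222656, 86.36998748779297), 3.0184121131896973)
```

View pics/l.png

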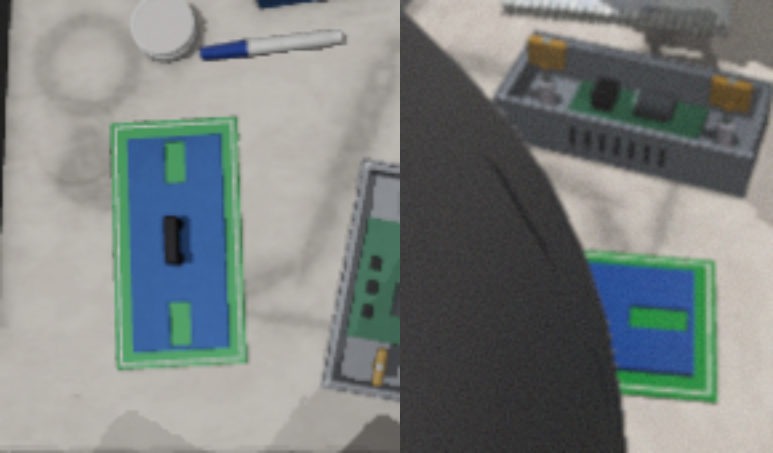

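The cover lies flat, centred on the mat to within about 2 mm and aligned with it to under 1°. Both wings lie along the module's length, and the arm is clear. I'm handing the job in.

```bash
python3 -c "
from cell import *
print(job_done())"; python3 st.py
```

```text
the job is handed in; nothing more can be done
None
the job is handed in; nothing more can be done
```

The job is done and handed in at about 15.5 s of the 67 s allowed. I turned both wing screws counter-clockwise to loose, the near one first. Then I lifted the cover straight up by its handle and set it on the mat with light contact (about 3.5 N) before letting go.

**Cover on the mat:** In the last pictures the cover lies flat and right side up, within about 2 mm of the mat's centre and within 0.5° of its length.

**Screws:** Before the lift I measured the blades at about −10° (far) and −10.7° (near). The cover's axis was −10.7°, so both were well inside the 10° needed. After the lift I checked them only by eye, and both still lay along the slots.

**Arm:** It stood clear of everything, with about 0.7 N on the wrist.

**Checks that disagreed:**
- A first rough reading by eye put the near screw 5.5° off line; a finer edge fit put it on line, so I went with that.
- Blade-top and handle heights measured from the two views were 4–5 mm off the given values. I used the given heights, and the arm's measured heights and contact forces fitted them.

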